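# Slide a standing gearmotor into its V-stop and bolt it in

## Task

Slide the taller of the two standing gearmotors across the bench, pushing it low on its body so that it stays upright, until it is fully home against both faces of the aluminium V-stop. Then push the stop's bolt by its upright pin all the way across behind the motor, and move clear. Only push: do not lift or tip the motor, and leave everything else where it stands.

Things in the scene. Friction and masses are not known exactly. Their poses are not given: they have to be found in the camera images.
- motor_tall: The taller gearmotor, loose, standing upright on its rear cap, shaft up: a cylinder of 50 mm diameter (black to 30 mm, then steel) to 155 mm, a 44 mm face to 170 mm, a 10 mm shaft to 195 mm. 0.4 to 0.85 kg; friction on the bench 0.5 to 0.7: it tips if pushed more than 35 mm above the bench. Origin: centre of its underside, z up. It starts 0.2 to 0.45 m off, on the stop's open (-y) side.
- motor_short: A shorter gearmotor of the same make and diameter (50 mm), 95 mm tall plus a 25 mm shaft, standing upright. Leave it. The two motors may stand in either order. Origin: centre of its underside.
- stop: Fixed V-stop, yaw within 0.3. Origin: on the bench where the centre of a seated motor lies; z up; y points into the V (push along +y). Two aluminium walls 50 mm high, 10 mm thick, at 90 degrees, inner faces 25 mm from the origin, apex y = 35 mm; mouth at y = -14 mm, 99 mm wide; a seated motor sticks out to y = -25 mm. Bench floor inside. Bolt bed at x = -52 to -108, y = -21 to -51 mm, 39 mm high.
- bolt (a joint): Sliding bolt, m: 0 open (starts at 0 to 0.008), 0.060 fully across; grows along the stop's +x; 1.5 N friction, stays where left. Steel bar 100 x 12 mm, 18 to 34 mm above the bench, midline at y = -36 mm of the stop; inner end at x = -45 mm open, +15 mm across, then 5 mm behind a seated motor. It cannot pass a motor that is not seated.
- bolt_pin (a point): Top centre of the bolt's upright pin: 12 mm diameter, 18 to 70 mm above the bench, at x = -139 mm, y = -36 mm of the stop when open, x = -79 mm when across. Push it along the stop's +x from its outer side; the bar ends 6 mm outside the pin's middle.
- puck_handle: Loose blue hand grip, a 70 mm disc with a knob, 54 mm high. Leave it. Origin: centre of its underside.
- screwdriver: Loose red-handled screwdriver lying on the bench beyond the stop. Leave it.
- mug: White mug, 80 mm wide, 95 mm high. Leave it. Origin: centre of its underside.
- load_cell: Loose load cell: an aluminium bar 130 mm long on blue feet, 78 mm high. Leave it. Origin: on the bench under its middle.
- bracket: Loose aluminium angle bracket with a circuit board, 90 x 55 mm, 81 mm high. Leave it. Origin: on the bench under its middle.

How it is judged:
By the outcome, as a careful person would: the job done as asked, in the order asked, and still so for the second after the job is handed in, with the robot touching nothing.
It also fails if it takes over 72 s, if anything falls off the work surface, if the arm or the gripper's body presses on something with over 40 N, if the wrist force passes 120 N, or if a joint passes its speed limit or range.

## Robot

A 7-joint arm with a two-finger parallel gripper is mounted at the origin on the work surface. World frame = base frame: x ahead of the robot, y to its left, z up, the work surface at z = 0. Lengths are in m, angles in rad, forces in N, time in s.
With the tool pointing down it reaches from about 0.425 to 0.925 m from the base axis. Payload 6.8 kg.
Tool frame: the origin (TCP) lies at the very end of the fingers, on their centre line; the grasp point (between the pads) lies 19 mm behind it; z points along the fingers, y is the line along which they close (so a half turn about z gives the same grasp; the last joint's range is limited). The gripper opens to 85 mm and grips with 20 to 120 N. Pads are 22 mm wide; open, the fingers measure 114 mm over their backs; the gripper's body (76 mm by 85 mm) begins 54 mm behind the grasp point. The pads swing forward as they close: fully open they stand 13 mm farther back than shut.
Start: joints at [1.066, 0.477, 0.022, 1.555, -0.011, 1.109, -0.083], TCP at [0.261, -0.623, 0.196] pointing down, gripper open.
Joint ranges: [-2.96, 2.96], [-0.34, 2.1], [-1.41, 1.46], [0.24, 2.44], [-1.37, 4.51], [0.17, 1.92], [-2.96, 2.96]. Speed limits (rad/s): [2.39, 2.39, 3.14, 3.14, 3.14, 3.14, 3.14].

## Interface

Orientations are given as [roll, pitch, yaw] about the fixed x, y, z axes, in that order (R = Rz(yaw) Ry(pitch) Rx(roll)).
In Python, from plant import bot gives the robot as it stands. Calls block until the motion is done:
- bot.move_pose(position, orientation): joint-space move of the TCP to a pose.
- bot.move_linear(position, orientation=None, v=0.15): straight line of the TCP; orientation=None keeps the orientation; v is the mean speed in m/s.
- bot.move_joints(angles): joint-space move.
- bot.command_gripper(opening, force=None): finger opening in m; force is the grip in N (None keeps the last); returns when the fingers have stopped.
- bot.dwell(seconds).
- bot.inverse_kinematics(position, orientation): joint angles nearest the present ones, or None.
- bot.snapshot(name): name is "scene" or "side" or "wrist"; returns the picture (400x640x3 uint8, red, green, blue); there is no depth.
- bot.calibration(name): a dict with "K" (3x3 intrinsics, pixels), "dist_coeffs" ([k1, k2, p1, p2, k3] as OpenCV has them; the pictures are not rectified), "R" (3x3) and "t" (3): a world point X has camera coordinates R X + t. Camera axes: x right, y down, z forward; pixel columns grow to the right and rows downward; lengths in m; the calibration is good to about 2 mm. A picture is of the moment at which its call begins: read the wrist's pose just before it. calibration takes no time and is no camera call; for the wrist camera it gives the pose at the moment of the call.
A pose or a line that the arm cannot do raises bot.MotionError and nothing moves.
- bot.hand_in(): hands the job in; it is judged then, once.
Readings, each from a call of its own:
- bot.current_time(): time.
- bot.current_joint_pos(): joint angles.
- bot.current_joint_vel(): joint speeds.
- bot.current_tau(): joint torques, N m.
- bot.current_position(): TCP position.
- bot.current_orientation(): TCP orientation.
- bot.current_ft_force(): force on the tool from outside, world axes, zero at the start.
- bot.current_moment(): the same for the moment, N m.
- bot.current_finger_gap(): finger opening in m.
- bot.current_grasp_force(): force on a finger pad.
Only numpy, scipy, OpenCV 4.12 (cv2) and the standard library are available. Lean on these libraries where they do the work, as an engineer would, in place of code of your own. Each camera call takes 0.05 s, during which the arm holds its last target. There are 200 camera calls.

## Working session

There is one attempt and no reset: what is moved stays moved. The work goes in short steps, each a Python script; the robot and the scene stay as the last script left them, time stands still between calls to the robot, and variables do not carry over. Pictures are saved under pics/ and viewed, at most 10 in all, crops included, and the job is handed in when it is done.

```bash
mkdir -p pics; ls; python3 - <<'E'
from plant import bot
import cv2,numpy as np
for n in ("scene","side"):
    im=bot.snapshot(n); cv2.imwrite(f"pics/{n}0.png",im[:,:,::-1])
    c=bot.calibration(n); print(n,c["K"][0][0],c["dist_coeffs"],-np.array(c["R"]).T@c["t"])
print(bot.current_orientation())
E
```

```text
pics
scene 420.3616856273163 [-0.09448577  0.          0.          0.          0.        ] [ 1.33754093 -0.40180766  0.846376  ]
side 491.0966876667641 [-0.08992809  0.          0.          0.          0.        ] [0.20679901 0.84944633 1.08169402]
[-3.13992299e+00  1.46853511e-04  3.96800635e-01]
```

View pics/scene0.png

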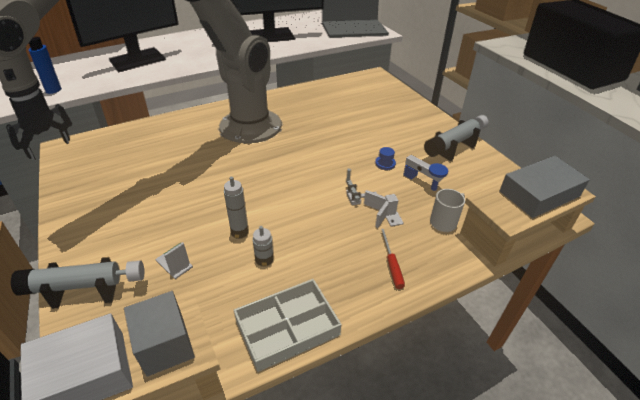

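View pics/side0.png

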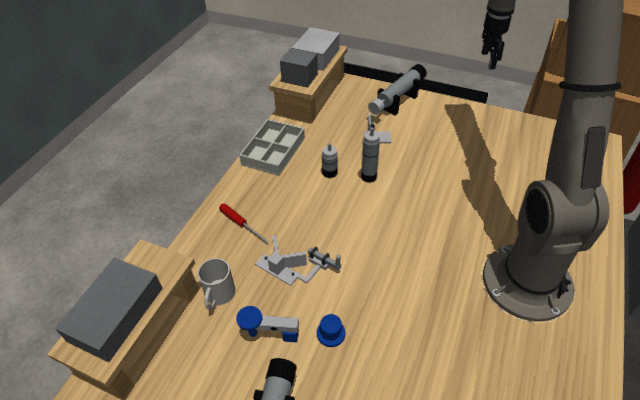

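The scene picture shows the tall motor with its base near (238,233), the short one near (263,260), the stop near (380,207) and the bolt near (352,188). In the side picture the tall motor's base is near (370,177), the short one near (330,173), the stop near (285,265) and the bolt near (323,260). Next I'll enlarge the stop and localise roughly.

```bash
cat > h.py <<'E'
import numpy as np, cv2
from plant import bot
def ray(c,uv):
    K=np.array(c["K"]);R=np.array(c["R"]);t=np.array(c["t"])
    p=cv2.undistortPoints(np.array([[uv]],float),K,np.array(c["dist_coeffs"]))[0,0]
    return -R.T@t, R.T@np.array([p[0],p[1],1.])
def onz(c,uv,z=0.):
    o,d=ray(c,uv); return o+d*(z-o[2])/d[2]
def proj(c,X):
    return cv2.projectPoints(np.array(X,float).reshape(-1,3),cv2.Rodrigues(np.array(c["R"]))[0],np.array(c["t"]),np.array(c["K"]),np.array(c["dist_coeffs"]))[0].reshape(-1,2)
E
python3 - <<'E'
from h import *
a=cv2.imread("pics/scene0.png")[160:240,335:415]; b=cv2.imread("pics/side0.png")[230:300,250:350]
a=cv2.resize(a,(400,400),interpolation=2); b=cv2.resize(b,(400,280),interpolation=2)
o=np.zeros((400,800,3),np.uint8);o[:,:400]=a;o[:280,400:]=b;cv2.imwrite("pics/c.png",o)
s=bot.calibration("scene");d=bot.calibration("side")
for n,u,v,z in (("tall",(233,180),(371,131),.195),("short",(262,229),(329.5,147),.12),("pin",(349,172),(311,250),.07),("stop",(380,212),(283,268),0),("puck",(385,164),(331,332),0)):
    print(n,onz(s,u,z).round(3),onz(d,v,z).round(3))
E
```

```text
tall [ 0.531 -0.218  0.195] [ 0.513 -0.207  0.195]
short [ 0.649 -0.192  0.12 ] [ 0.629 -0.18   0.12 ]
pin [0.491 0.144 0.07 ] [0.545 0.158 0.07 ]
stop [0.621 0.18  0.   ] [0.614 0.194 0.   ]
puck [ 0.429  0.326 -0.   ] [0.424 0.32  0.   ]
```

View pics/c.png

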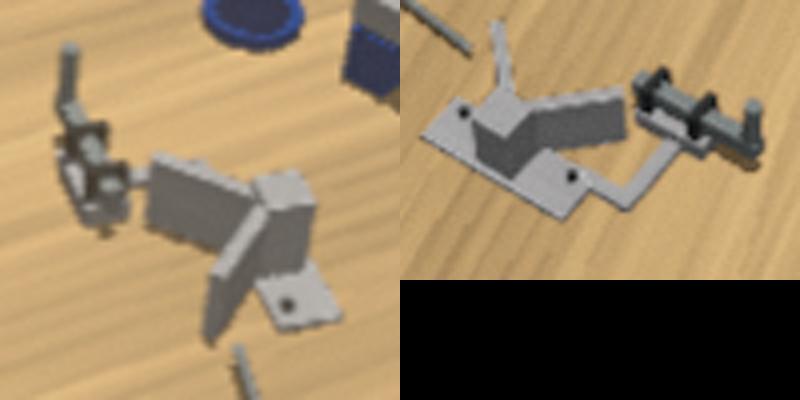

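The enlargement shows the stop. In scene pixels the pin top is at (348.8,169.4), the left wall's mouth tip at (366,191) and the right wall's at (378,215). In the side view the pin top is at (338.5,255.8). Next is a wrist view from above.

```bash
python3 - <<'E'
from h import *
s=bot.calibration("scene");d=bot.calibration("side")
print(onz(s,(348.8,169.4),.07),onz(d,(338.5,255.8),.07))
w=bot.calibration("wrist");C=-np.array(w["R"]).T@w["t"];print(C,np.array(w["R"])[2],w["K"])
bot.move_pose([0.58,-0.02,0.46],[np.pi,0,0]); print(bot.current_time())
w=bot.calibration("wrist");print(-np.array(w["R"]).T@w["t"],w["R"])
im=bot.snapshot("wrist");cv2.imwrite("pics/w1.png",im[:,:,::-1]); print(proj(w,[[.52,-.21,.195],[.6,.17,0],[.5,.144,.07]]))
import json;json.dump({k:np.array(v).tolist() for k,v in w.items()},open("w1.json","w"))
E
```

```text
[0.47933869 0.15004408 0.07      ] [0.47235212 0.1490611  0.07      ]
[ 0.32989251 -0.59286234  0.37353034] [-0.27164863 -0.11067329 -0.95601174] [[283.7371425    0.         318.00866046]
 [  0.         283.7371425  204.93836068]
 [  0.           0.           1.        ]]
2.6833
[ 0.6550795  -0.02064012  0.63770677] [[-2.26330530e-03 -9.99997175e-01 -7.26012856e-04]
 [-9.55702201e-01  1.94936480e-03  2.94328903e-01]
 [-2.94326656e-01  1.36000825e-03 -9.55703913e-01]]
[[433.89202817 203.97783321]
 [232.24940702 144.16326299]
 [239.19223848 196.0110885 ]]
```

View pics/w1.png

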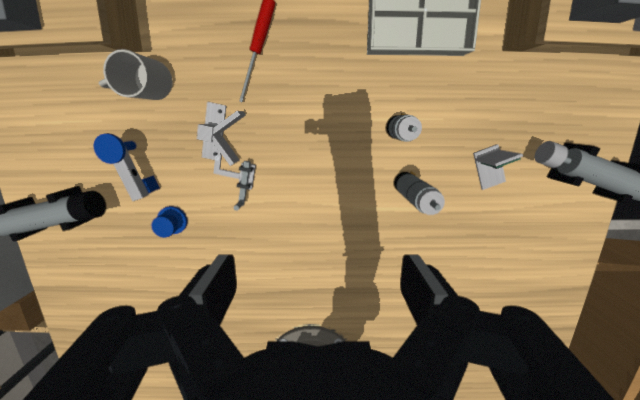

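The wrist view shows the tall motor's shaft at (433,203), the short motor at (405,127), and the V-stop near (222,135), opening to the right (-y). The bolt pin is near (238,207), and the lane between motor and stop is clear. I'll take a closer look at the stop.

```bash
python3 - <<'E'
from h import *
bot.move_pose([0.50,0.12,0.26],[np.pi,0,0]); print(bot.current_time())
w=bot.calibration("wrist");im=bot.snapshot("wrist")
import json;json.dump({k:np.array(v).tolist() for k,v in w.items()},open("w2.json","w"))
cv2.imwrite("pics/w2full.png",im[:,:,::-1])
p=proj(w,[[.6,.17,0]])[0];print(p)
x,y=[int(v) for v in p-[90,80]];x=max(x,0);y=max(y,0);print(x,y)
cv2.imwrite("pics/w2.png",cv2.resize(im[y:y+150,x:x+200,::-1],None,fx=4,fy=4,interpolation=2))
E
```

```text
3.7417
[284.01047167 101.83391508]
194 21
```

View pics/w2.png

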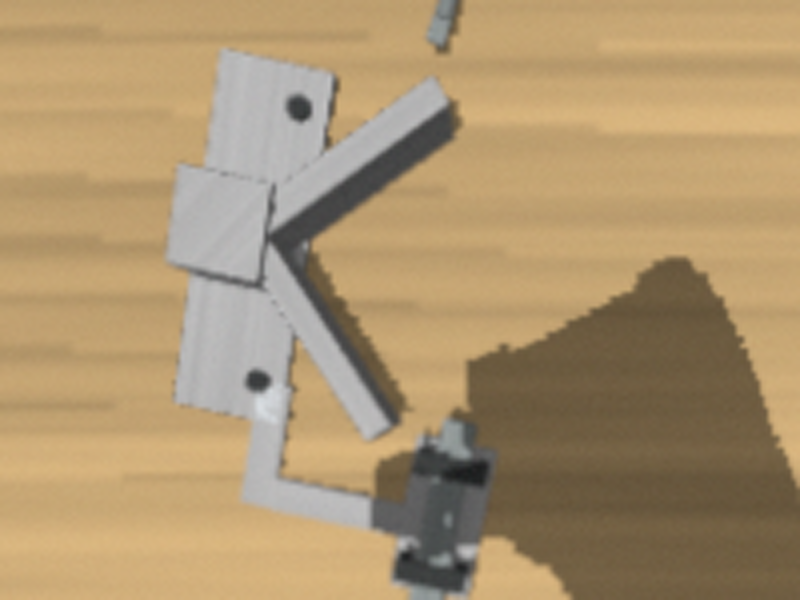

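The crop (offset 194,21; scale 4) shows the inner top edges: apex (272,237), +x wall tip (452,105), -x wall tip (400,413). All are at z = 50 mm.

```bash
python3 - <<'E'
from h import *
import json
w=json.load(open("w2.json"))
P=np.array([onz(w,(194+u/4,21+v/4),.05)[:2] for u,v in((272,237),(452,105),(400,413),(435,78),(370,440))])
Q=np.array([[0,35.4],[49.5,-14.1],[-49.5,-14.1],[56.6,-7],[-56.6,-7]])/1e3
a=Q-Q.mean(0);b=P-P.mean(0)
yaw=np.arctan2((a[:,0]*b[:,1]-a[:,1]*b[:,0]).sum(),(a*b).sum())
R=np.array([[np.cos(yaw),-np.sin(yaw)],[np.sin(yaw),np.cos(yaw)]]);o=P.mean(0)-R@Q.mean(0)
print("stop",o,yaw,"res mm",((Q@R.T+o-P)*1e3).round(1).tolist())
print("pin",R@[-.139,-.036]+o, "vs scene ~(.476,.15)")
w=json.load(open("w1.json"))
m=onz(w,(433,203),.195)[:2];s=onz(w,(404,122),.12)[:2];print("tall",m,"short",s,"tall in stop frame",R.T@(m-o))
# refine tall: shaft tip dark/light blob in scene picture by crop
im=cv2.imread("pics/w1.png")[170:225,385:455];cv2.imwrite("pics/w1c.png",cv2.resize(im,None,fx=8,fy=8,interpolation=2))
E
```

```text
stop [0.6169877  0.15696456] -0.20221506104254613 res mm [[0.5, 0.2], [1.2, -0.4], [-3.4, 1.1], [2.0, -0.1], [-0.3, -0.8]]
pin [0.47358972 0.14961481] vs scene ~(.476,.15)
tall [ 0.52167703 -0.20832506] short [ 0.6481266  -0.17164972] tall in stop frame [-0.02000396 -0.37698868]
```

View pics/w1c.png

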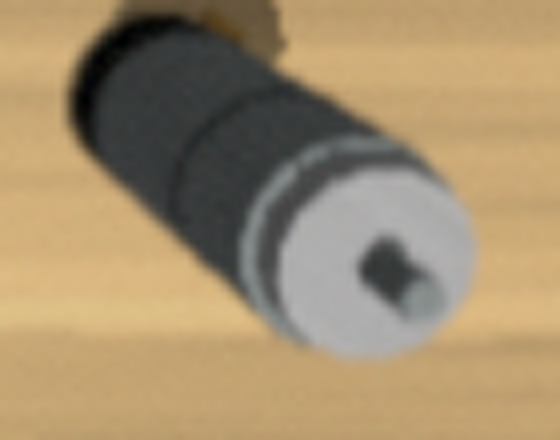

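The shaft tip is at (437.9,207.2) and the face centre at (432.1,202.8). The push line is only about 3° off the stop's axis. I'll push with slightly open fingers as a cradle and the tool tilted back, so the gripper body stays clear of the tall motor.

```bash
cat >> h.py <<'E'
from scipy.spatial.transform import Rotation
O=np.array([0.617,0.157]);YAW=-0.202
RS=np.array([[np.cos(YAW),-np.sin(YAW)],[np.sin(YAW),np.cos(YAW)]])
def rpy(p,tilt,sgn):
    p=np.array([*p,0])/np.linalg.norm(p);z=np.sin(tilt)*p-np.cos(tilt)*np.array([0,0,1.])
    y=sgn*np.cross([0,0,1.],p);return Rotation.from_matrix(np.c_[np.cross(y,z),y,z]).as_euler("xyz")
E
python3 - <<'E'
from h import *
import json
w=json.load(open("w1.json"))
a=onz(w,(437.9,207.2),.195)[:2];b=onz(w,(432.1,202.8),.17)[:2];print(a,b)
m=(a+b)/2;p=(O-m);L=np.linalg.norm(p);p/=L;print("m",m,"p",p,L)
for t in (.6,.7,.8):
  for s in (1,-1):
    r=rpy(p,t,s);out=[]
    for q,z in ((m-.1*p,.3),(m-.1*p,.012),(m-.02*p,.012),(O-.02*p,.012)):
        j=bot.inverse_kinematics([*q,z],r);out.append(None if j is None else np.round(j,2).tolist())
    print(t,s,out)
E
```

```text
[ 0.51444239 -0.21732788] [ 0.51450787 -0.21730808]
m [ 0.51447513 -0.21731798] p [0.26416804 0.96447667] 0.38810475627662594
0.6 1 [[0.84, 0.44, -0.09, 1.51, -0.49, 1.5, -2.55], [0.82, 0.76, -0.06, 1.71, -0.55, 1.06, -2.28], [0.75, 0.71, -0.13, 1.81, -0.59, 0.95, -2.33], [0.37, 0.69, -0.49, 1.96, -0.64, 0.47, -2.84]]
0.6 -1 [[0.84, 0.44, -0.09, 1.51, -0.49, 1.5, 0.59], [1.06, 0.8, -0.42, 1.69, -0.28, 1.0, 0.64], [1.03, 0.77, -0.51, 1.79, -0.28, 0.89, 0.54], [0.63, 0.82, -0.86, 1.94, 0.02, 0.42, -0.26]]
0.7 1 [[0.86, 0.48, -0.07, 1.5, -0.56, 1.56, -2.5], [0.85, 0.81, -0.06, 1.66, -0.6, 1.15, -2.22], [0.79, 0.76, -0.12, 1.77, -0.65, 1.04, -2.26], [0.47, 0.75, -0.55, 1.96, -0.75, 0.48, -2.67]]
0.7 -1 [[0.83, 0.48, -0.03, 1.5, -0.57, 1.56, 0.66], [1.07, 0.84, -0.38, 1.64, -0.37, 1.08, 0.73], [1.06, 0.82, -0.5, 1.75, -0.35, 0.95, 0.63], [0.73, 0.9, -0.93, 1.95, -0.02, 0.4, -0.16]]
0.8 1 [[0.88, 0.53, -0.05, 1.48, -0.63, 1.61, -2.45], [0.88, 0.86, -0.05, 1.62, -0.65, 1.24, -2.17], [0.82, 0.82, -0.11, 1.74, -0.7, 1.12, -2.19], [0.55, 0.8, -0.59, 1.97, -0.86, 0.51, -2.5]]
0.8 -1 [[0.81, 0.53, 0.04, 1.49, -0.66, 1.63, 0.72], [1.07, 0.89, -0.33, 1.6, -0.45, 1.16, 0.81], [1.06, 0.86, -0.46, 1.72, -0.44, 1.03, 0.73], [0.81, 0.99, -0.98, 1.95, -0.07, 0.39, -0.04]]
```

```bash
python3 - <<'E'
from h import *
import json
w=json.load(open("w1.json"));m=np.array([.5145,-.2173]);p=(O-m)/np.linalg.norm(O-m);l=np.array([p[1],-p[0]])
for uv in ((482,188),(503,186),(477,150)):
    q=onz(w,uv,0)[:2]; print(q,"along",(q-m)@p,"lat",(q-m)@l)
r=rpy(p,.7,-1)
bot.command_gripper(.028,30)
print(bot.current_finger_gap())
bot.move_pose([*(m-.085*p),.33],r)
bot.move_linear([*(m-.085*p),.012],v=.12)
print(bot.current_time(),bot.current_ft_force())
cv2.imwrite("pics/s2.png",cv2.resize(bot.snapshot("scene")[140:290,140:340,::-1],None,fx=4,fy=4,interpolation=2))
E
```

```text
[ 0.49927626 -0.40262521] along -0.18276516130247944 lat 0.034264996948606734
[ 0.5041044 -0.4520672] along -0.22917625326293034 lat 0.051980318681354436
[ 0.58692566 -0.37672292] along -0.1346326972551889 lat 0.11196062686410026
0.028037000653762516
9.4333 [ 0.17992765 -0.15961768 -0.06417809]
```

View pics/s2.png

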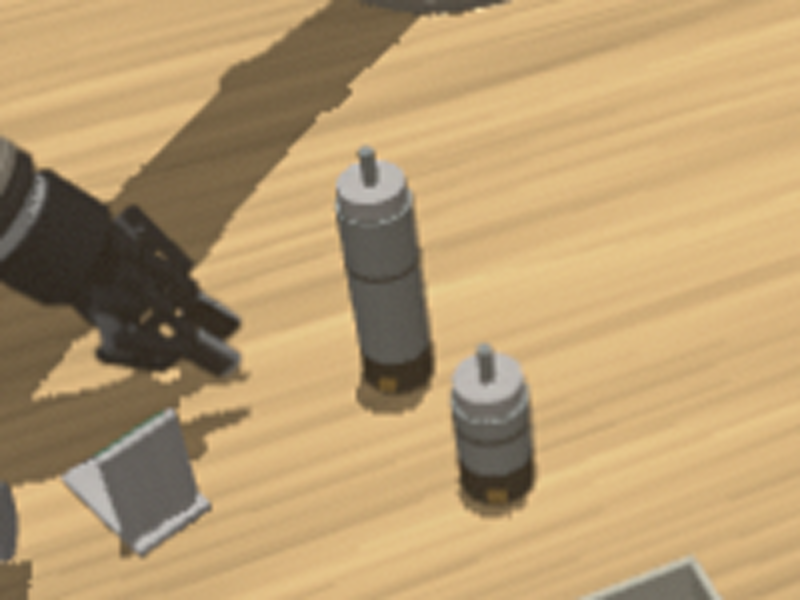

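The fingers are low behind the tall motor, clear of the bracket, and the measured force is zero. Now I'll push most of the way and watch the force.

```bash
python3 - <<'E'
from h import *
m=np.array([.5145,-.2173]);p=(O-m)/np.linalg.norm(O-m)
bot.move_linear([*(m-.04*p),.012],v=.08); print(bot.current_ft_force())
for s in (.10,.32):
    bot.move_linear([*(m+(s-.03)*p),.012],v=.06); print(bot.current_time(),bot.current_ft_force())
print((O-m)@p, bot.current_position())
a=bot.snapshot("scene")[130:250,300:460,::-1]; b=bot.snapshot("side")[190:310,230:390,::-1]
cv2.imwrite("pics/p1.png",cv2.resize(np.hstack([a,b]),(800,300),interpolation=2))
E
```

```text
[ 0.85421214 -0.26311741 -0.2103245 ]
12.175 [-0.74634142 -4.44790383  2.67479207]
15.9917 [-1.73652733 -4.9751285   3.02701734]
0.38808084209349986 [0.59109423 0.06224549 0.01196505]
```

View pics/p1.png

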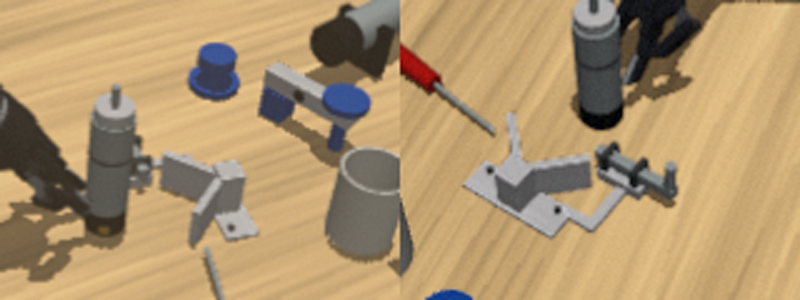

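The motor is upright and in the cradle, in front of the mouth; its shaft tip is at scene (346.4,164.8). I'll push home in small steps with a force stop.

```bash
python3 - <<'E'
from h import *
c=bot.calibration("scene");q=onz(c,(346.4,164.8),.195)[:2];print("motor stop-frame",RS.T@(q-O), "tcp",RS.T@(np.array(bot.current_position()[:2])-O))
m=np.array([.5145,-.2173]);p=(O-m)/np.linalg.norm(O-m)
s=.29
bot.move_linear([*(m+(s+.03)*p),.012],v=.05); s=.32
while s<.40:
    s+=.002; bot.move_linear([*(m+s*p),.012],v=.03)
    f=np.array(bot.current_ft_force()); F=RS.T@f[:2]; print(round(s,3),F.round(1),f[2].round(1))
    if np.linalg.norm(F)>20: break
print(bot.current_time(),"tcp",RS.T@(np.array(bot.current_position()[:2])-O))
a=bot.snapshot("scene")[130:250,300:460,::-1]; b=bot.snapshot("side")[190:310,230:390,::-1]
cv2.imwrite("pics/p2.png",cv2.resize(np.hstack([a,b]),(800,300),interpolation=2))
E
```

```text
motor stop-frame [-0.00032034 -0.09362739] tcp [-0.00639593 -0.0979793 ]
0.322 [ 0.1 -3.6] 1.9
0.324 [-0.3 -4.4] 1.7
0.326 [-0.4 -2.8] 2.7
0.328 [-0.1 -3.9] 2.0
0.33 [-0.5 -3.9] 2.2
0.332 [ 0.6 -4.5] 2.4
0.334 [-0.3 -3.5] 2.3
0.336 [ 0.6 -3.6] 2.8
0.338 [ 0.9 -3.5] 2.0
0.34 [ 0.5 -3.6] 1.9
0.342 [ 0.4 -3.6] 3.1
0.344 [-0.  -2.7] 1.2
0.346 [ 0.1 -4.2] 2.3
0.348 [-0.5 -4.3] 1.7
0.35 [-0.7 -4.2] 1.4
0.352 [ 0.3 -4.4] 2.8
0.354 [ 0.7 -4.4] 2.2
0.356 [ 0.1 -3.4] 1.5
0.358 [-0.1 -4. ] 1.7
0.36 [ 0.1 -3.6] 1.2
0.362 [ 0.2 -3.8] 1.9
0.364 [ 0.3 -4.2] 2.6
0.366 [-0.4 -4. ] 2.1
0.368 [-0.1 -5. ] 1.9
0.37 [-0.1 -4.1] 2.4
0.372 [ 0.2 -3.7] 3.1
0.374 [ 1.  -4.3] 1.6
0.376 [-0.1 -4.5] 2.5
0.378 [-0.  -3.6] 2.2
0.38 [ 0.2 -4.6] 1.7
0.382 [ 0.2 -4.2] 1.3
0.384 [ 0.9 -3.1] 2.1
0.386 [-0.2 -4.7] 2.3
0.388 [-1.8 -9.7] 4.9
0.39 [ -4.1 -14.8] 8.3
0.392 [ -6.  -20.7] 12.6
25.8417 tcp [ 0.00015608 -0.00101469]
```

View pics/p2.png

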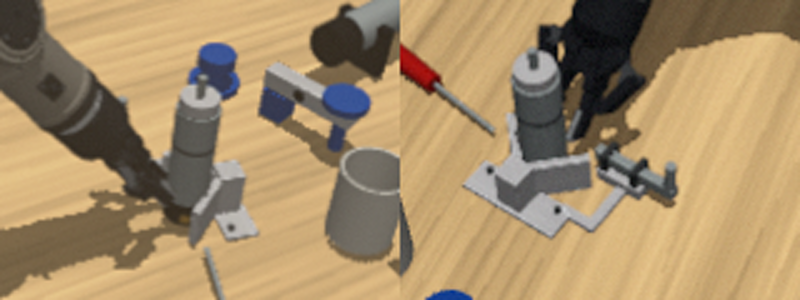

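The contact is at the expected place and the motor is upright in the V. The reaction is lateral-biased, which could mean a bind on one wall. I'll re-press from slightly left, slightly right, then centre to be sure, and then back away.

```bash
python3 - <<'E'
from h import *
W=lambda x,y,z=.012:[*(O+RS@[x,y]),z]
bot.move_linear(W(0,-.012),v=.08)
for e in (-.003,.003,0):
    bot.move_linear(W(e,-.012),v=.08)
    y=-.008
    while y<.006:
        y+=.001; bot.move_linear(W(e,y),v=.03); F=RS.T@np.array(bot.current_ft_force())[:2]
        if -F[1]>16: break
    print(e,round(y,3),F.round(1))
    bot.move_linear(W(e,-.012),v=.08)
bot.move_linear(W(0,-.06),v=.12)
bot.move_linear(W(0,-.12,.25),v=.2)
print(bot.current_time())
for n in("scene","side"): cv2.imwrite(f"pics/{n}3.png",bot.snapshot(n)[:,:,::-1])
a=cv2.imread("pics/scene3.png")[140:240,320:420];b=cv2.imread("pics/side3.png")[200:300,250:350]
cv2.imwrite("pics/p3.png",cv2.resize(np.hstack([a,b]),(800,400),interpolation=2))
E
```

```text
-0.003 0.005 [ -1.5 -18.9]
0.003 0.001 [ -5.6 -18.1]
0 0.003 [ -4.  -16.4]
38.4167
```

View pics/p3.png

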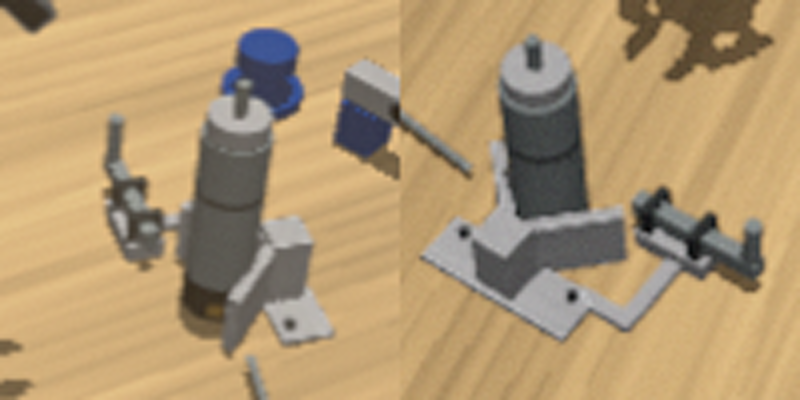

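The motor stands upright in the V. The shaft tip is at scene (380.8,161.3) and side (283,210); the pin top is at scene (349,169.7) and side (338.3,255.8). Now check its position, then move to the pin.

```bash
python3 - <<'E'
from h import *
s=bot.calibration("scene");d=bot.calibration("side")
for n,u,v,z in(("motor",(380.8,161.3),(283,210),.195),("pin",(349,169.7),(338.3,255.8),.07)):
    for c,x in((s,u),(d,v)): print(n,(RS.T@(onz(c,x,z)[:2]-O)*1e3).round(1))
bot.command_gripper(0,30)
W=lambda x,y,z:[*(O+RS@[x,y]),z]
for k in range(-4,5):
    yw=YAW+k*np.pi/4
    j=[bot.inverse_kinematics(W(x,-.036,z),[np.pi,0,yw]) for x,z in((-.175,.3),(-.175,.046),(-.09,.046))]
    print(round(yw,2),[None if q is None else np.round(q,2)[[0,2,6]].tolist() for q in j])
E
```

```text
motor [ 6.8 -1. ]
motor [-2.5 -0.1]
pin [-131.9  -34.3]
pin [-139.7  -36.5]
-3.34 [[0.0, -0.5, 0.86], [-0.21, -0.31, 0.71], [-0.16, -0.28, 0.82]]
-2.56 [[0.12, -0.63, 1.63], [-0.1, -0.45, 1.41], [-0.04, -0.43, 1.51]]
-1.77 [[0.62, -1.2, 2.31], [0.32, -0.99, 1.87], [0.37, -0.99, 1.95]]
-0.99 [None, [-0.67, 0.23, -2.89], [-0.7, 0.4, -2.66]]
-0.2 [[0.01, -0.51, -2.28], [-0.49, 0.01, -2.24], [-0.55, 0.22, -2.01]]
0.58 [[-0.06, -0.43, -1.49], [-0.34, -0.17, -1.56], [-0.44, 0.07, -1.32]]
1.37 [[-0.11, -0.38, -0.7], [-0.33, -0.17, -0.78], [-0.37, -0.01, -0.59]]
2.15 [[-0.12, -0.37, 0.09], [-0.29, -0.22, -0.02], [-0.26, -0.15, 0.11]]
2.94 [[0.0, -0.5, 0.86], [-0.21, -0.31, 0.71], [-0.16, -0.28, 0.82]]
```

```bash
python3 - <<'E'
from h import *
W=lambda x,z:[*(O+RS@[x,-.036]),z]
bot.move_pose(W(-.188,.25),[np.pi,0,2.94])
bot.move_linear(W(-.188,.10),v=.2)
bot.move_linear(W(-.188,.047),v=.1); print(bot.current_ft_force())
x=-.165; bot.move_linear(W(x,.047),v=.08)
while x<-.082:
    x+=.005 if x<-.112 else .002; bot.move_linear(W(x,.047),v=.05)
    f=np.array(bot.current_ft_force());F=RS.T@f[:2];print(round(x,3),F.round(1),f[2].round(1))
    if -F[0]>10: break
print(bot.current_time())
bot.move_linear(W(x-.03,.047),v=.1);bot.move_linear(W(x-.05,.25),v=.2)
print(bot.current_time())
for n in("scene","side"): cv2.imwrite(f"pics/{n}4.png",bot.snapshot(n)[:,:,::-1])
a=cv2.imread("pics/scene4.png")[140:240,320:420];b=cv2.imread("pics/side4.png")[200:300,250:350]
cv2.imwrite("pics/p4.png",cv2.resize(np.hstack([a,b]),(800,400),interpolation=2))
E
```

```text
[-0.4873947  -0.12563419 -0.47885656]
-0.16 [ 0.5 -0.9] -0.9
-0.155 [-0.4 -0.2] -0.3
-0.15 [-0.5  0.1] 0.1
-0.145 [ 0.8 -0.2] 0.0
-0.14 [0.1 0.1] 0.3
-0.135 [-0.5 -0.4] -0.5
-0.13 [-0.8  0.2] 0.6
-0.125 [ 0.7 -0.4] 0.7
-0.12 [0.  0.5] 0.6
-0.115 [ 0.5 -0.2] -0.1
-0.11 [-0.5  0.5] 0.9
-0.108 [-0.8 -0.1] 0.3
-0.106 [ 0.1 -0.6] 0.1
-0.104 [-0.7  0.4] -1.2
-0.102 [-0.1  0.8] -0.7
-0.1 [-0.8  0.1] 1.0
-0.098 [ 0.9 -0.5] 0.7
-0.096 [0.2 0.3] -0.4
-0.094 [-0.1  0.3] 0.3
-0.092 [-0.  -0.6] -1.0
-0.09 [-0.2 -1. ] -0.6
-0.088 [ 0.4 -0.3] 0.3
-0.086 [-0.9  0.4] 0.2
-0.084 [ 0.5 -0.8] -0.2
-0.082 [-0.2 -0. ] 0.6
48.05
49.6667
```

View pics/p4.png

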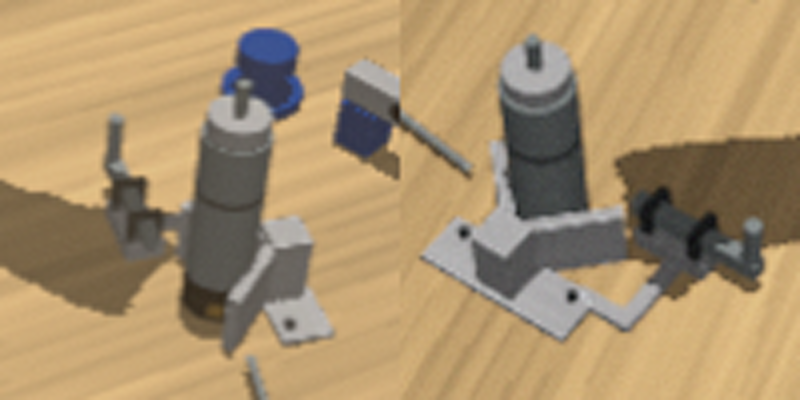

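The bolt has not moved: the pin is still at side (338,256), and the force stayed at zero. I suspect the pin passed between the fingers, so I'll check the gap and TCP.

```bash
python3 - <<'E'
from h import *
print(bot.current_finger_gap(),bot.current_time(),RS.T@(np.array(bot.current_position()[:2])-O),bot.current_position(),bot.current_orientation())
bot.command_gripper(0.0,60);print(bot.current_finger_gap(),bot.current_time())
im=bot.snapshot("wrist");cv2.imwrite("pics/w5.png",im[:,:,::-1])
E
```

```text
0.00019223464945356715 49.7667 [-0.13253101 -0.0364749 ] [0.47984578 0.1478563  0.24873433] [-3.14058668e+00 -2.14533563e-03  2.93997926e+00]
0.00010495177928409113 49.9833
```

View pics/w5.png

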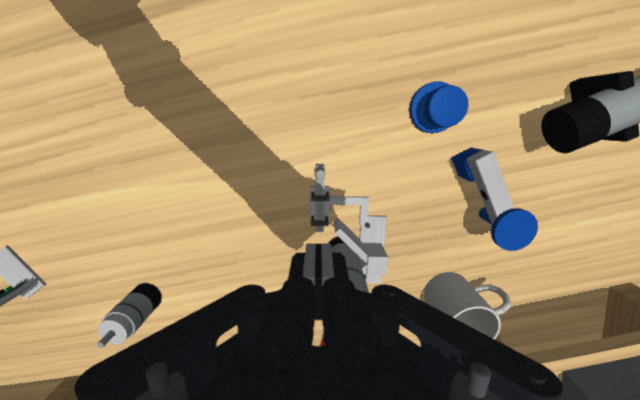

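```bash
python3 - <<'E'
from h import *
w=bot.calibration("wrist");s=bot.calibration("scene");d=bot.calibration("side")
def tri(rs):
    A=np.zeros((3,3));b=np.zeros(3)
    for o,v in rs:
        v=v/np.linalg.norm(v);M=np.eye(3)-np.outer(v,v);A+=M;b+=M@o
    return np.linalg.solve(A,b)
for z in(.07,.04): print((RS.T@(onz(w,(320,167),z)[:2]-O)*1e3).round(1))
X=tri([ray(w,(320,167)),ray(d,(338.3,255.8))]);print(X,RS.T@(X[:2]-O))
X=tri([ray(s,(349,169.7)),ray(d,(338.3,255.8))]);print(X,RS.T@(X[:2]-O))
print(proj(w,[[*(O+RS@[x,-.036]),.07] for x in(-.139,-.079)]))
a=cv2.imread("pics/w5.png")[150:260,270:400];cv2.imwrite("pics/w5c.png",cv2.resize(a,None,fx=5,fy=5,interpolation=2))
E
```

```text
[-147.9  -32.8]
[-142.9  -32.5]
[0.46728199 0.15526015 0.07886612] [-0.14632478 -0.03174226]
[0.47527869 0.15015925 0.06759853] [-0.13746728 -0.03513507]
[[317.44298331 173.91558234]
 [317.47798577 218.23862036]]
```

View pics/w5c.png

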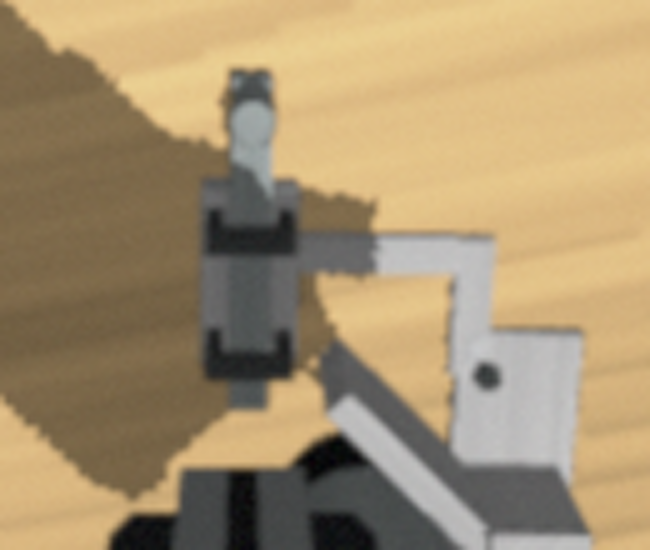

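The pin top is at wrist (320.2,174), within about 2 mm of where I assumed, so the sweep should have hit it. I'll descend again, advance a little past the contact point, and read the actual position and pictures there.

```bash
python3 - <<'E'
from h import *
w=bot.calibration("wrist");print("tcp px",proj(w,[bot.current_position()]))
W=lambda x,z:[*(O+RS@[x,-.036]),z]
bot.move_linear(W(-.185,.2),v=.25)
bot.move_linear(W(-.185,.043),v=.2)
print(bot.current_position(),W(-.185,.043))
bot.move_linear(W(-.125,.043),v=.08)
p=np.array(bot.current_position());f=np.array(bot.current_ft_force());print(RS.T@(p[:2]-O),p[2],RS.T@f[:2],bot.current_time())
for n in("scene","side"): cv2.imwrite(f"pics/{n}6.png",bot.snapshot(n)[:,:,::-1])
a=cv2.imread("pics/scene6.png")[110:230,290:410];b=cv2.imread("pics/side6.png")[190:310,270:390]
cv2.imwrite("pics/p6.png",cv2.resize(np.hstack([a,b]),(800,400),interpolation=2))
E
```

```text
tcp px [[317.02434815 233.45648423]]
[0.42971771 0.15933518 0.04390026] [np.float64(0.4285389069762758), np.float64(0.1588483550262765), 0.043]
[-0.12564282 -0.03605358] 0.042793538743112855 [-0.33501052 -0.12214456] 52.3083
```

View pics/p6.png

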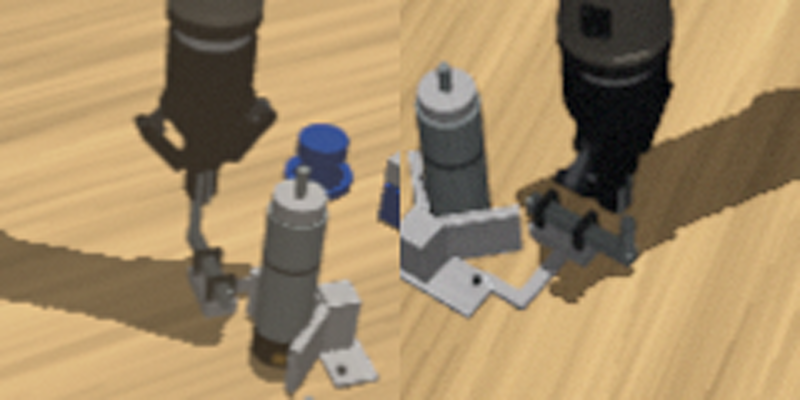

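I've now viewed more pictures than the 10 allowed, so from here on I'll use numbers only. In this one the fingertips end just above the pin, at about scene (351,168.5) and side (333.6,252), so I'll triangulate that tip.

```bash
python3 - <<'E'
from h import *
s=bot.calibration("scene");d=bot.calibration("side")
p=np.array(bot.current_position())
print("tcp px",proj(s,[p]),proj(d,[p]))
def tri(rs):
    A=np.zeros((3,3));b=np.zeros(3)
    for o,v in rs:
        v=v/np.linalg.norm(v);M=np.eye(3)-np.outer(v,v);A+=M;b+=M@o
    return np.linalg.solve(A,b)
X=tri([ray(s,(351,168.5)),ray(d,(333.6,252))]);print(X,RS.T@(X[:2]-O),p)
X=[*(O+RS@[-.079-.046,-.036]),.07];print("pin if moved to -125",proj(s,[X]),proj(d,[X]))
# pin/bolt change between open and now
for n in("scene","side"):
    a=cv2.imread(f"pics/{n}4.png").astype(int);b=cv2.imread(f"pics/{n}6.png").astype(int)
    y,x=((165,342) if n=="scene" else (250,330))
    print(n,b[y:y+14,x:x+16].mean(2).astype(int).tolist())
E
```

```text
tcp px [[348.54943227 178.00014166]] [[333.59927238 259.77257139]]
[0.48691332 0.15067785 0.07943747] [-0.12617326 -0.03229277] [0.48664189 0.14695087 0.04291891]
pin if moved to -125 [[349.1913634  171.13430435]] [[333.36669272 253.38971272]]
scene [[168, 165, 146, 99, 48, 44, 56, 76, 82, 68, 74, 70, 61, 128, 167, 166], [159, 157, 138, 91, 49, 44, 58, 78, 77, 66, 77, 73, 71, 131, 165, 166], [162, 165, 167, 131, 64, 46, 62, 80, 79, 65, 78, 70, 75, 130, 160, 160], [170, 169, 168, 147, 92, 50, 60, 80, 76, 67, 82, 85, 107, 147, 161, 160], [167, 168, 168, 166, 131, 65, 63, 80, 74, 70, 92, 122, 148, 163, 165, 166], [168, 166, 167, 164, 142, 95, 78, 84, 76, 75, 103, 144, 165, 167, 168, 167], [164, 163, 164, 162, 143, 102, 84, 84, 87, 114, 138, 158, 169, 169, 168, 170], [162, 162, 162, 163, 144, 106, 86, 90, 120, 155, 169, 169, 171, 171, 171, 172], [164, 166, 167, 169, 147, 104, 86, 89, 122, 158, 173, 174, 175, 176, 176, 177], [168, 170, 170, 170, 142, 96, 85, 89, 121, 162, 176, 178, 179, 178, 180, 181], [169, 172, 173, 172, 145, 98, 87, 88, 127, 168, 180, 180, 181, 181, 181, 180], [172, 17
[... 453 characters left out ...]
65, 69, 76, 81, 85, 83, 84, 86, 89, 88], [83, 84, 82, 70, 71, 72, 71, 76, 76, 82, 80, 82, 84, 86, 88, 89], [83, 84, 86, 87, 82, 80, 71, 67, 71, 65, 77, 83, 87, 90, 89, 85], [78, 82, 83, 84, 85, 79, 71, 66, 69, 67, 70, 79, 86, 86, 85, 85], [74, 87, 88, 83, 82, 77, 68, 67, 71, 69, 67, 79, 89, 88, 91, 84], [69, 79, 84, 84, 81, 74, 61, 64, 69, 65, 67, 81, 89, 88, 89, 88], [65, 67, 73, 75, 80, 76, 63, 59, 66, 69, 78, 85, 92, 85, 89, 87], [62, 64, 65, 68, 70, 64, 57, 63, 73, 72, 80, 88, 85, 87, 84, 90], [66, 64, 67, 64, 66, 61, 58, 70, 72, 72, 78, 87, 85, 86, 86, 90], [68, 65, 64, 66, 63, 62, 57, 69, 75, 75, 80, 88, 85, 85, 92, 88], [58, 64, 63, 66, 67, 57, 58, 65, 74, 70, 89, 94, 88, 90, 88, 87]]
```

The fingertips are really about 36 mm short of the reported TCP: the tip is at z = 0.079 while the TCP reads 0.043. That explains passing over the pin. I'll go about 30 mm lower and push with the force stop.

```bash
python3 - <<'E'
from h import *
W=lambda x,z:[*(O+RS@[x,-.036]),z]
bot.move_linear(W(-.188,.043),v=.2)
bot.move_linear(W(-.188,.016),v=.1);print(bot.current_ft_force())
bot.move_linear(W(-.15,.016),v=.1)
x=-.15
while x<-.08:
    x+=.01 if x<-.112 else .002; bot.move_linear(W(x,.016),v=.06)
    F=np.mean([bot.current_ft_force() for _ in range(4)],0);G=RS.T@F[:2];print(round(x,3),G.round(1),F[2].round(1))
    if -G[0]>9 or abs(F[2])>15 or bot.current_time()>64: break
print(bot.current_time())
for n in("scene","side"): cv2.imwrite(f"pics/{n}7.png",bot.snapshot(n)[:,:,::-1])
E
```

```text
[-7.75389616e-04  5.19162156e-01 -8.23913511e-01]
-0.14 [-0.2  0.1] 0.2
-0.13 [ 0.1 -0.3] -0.8
-0.12 [0.1 0.9] 0.0
-0.11 [-0.1 -0.6] 0.1
-0.108 [-0.   0.2] -0.1
-0.106 [-0.8  0.9] -0.2
-0.104 [-0.6  0.4] 0.7
-0.102 [-0.1  0.4] -0.3
-0.1 [-0.  -0.2] -1.1
-0.098 [-1.  -0.1] 0.2
-0.096 [-2.6 -0.4] 1.4
-0.094 [-7.7 -1.2] 5.2
-0.092 [-14.   -0.3] 9.7
57.3417
```

The hard stop came at x ≈ -0.095, exactly where full travel should end. I'll back off, lift clear and check the pin by image difference.

```bash
python3 - <<'E'
from h import *
W=lambda x,z:[*(O+RS@[x,-.036]),z]
bot.move_linear(W(-.135,.016),v=.12);bot.move_linear(W(-.175,.22),v=.25)
bot.move_pose([.45,-.05,.35],[np.pi,0,2.94])
print(bot.current_time(),bot.current_ft_force())
for n in("scene","side"):
    im=bot.snapshot(n)[:,:,::-1];cv2.imwrite(f"pics/{n}8.png",im);c=bot.calibration(n)
    a=cv2.imread(f"pics/{n}3.png").astype(int)
    for lab,x,y,z in(("pin open",-.139,-.036,.06),("pin across",-.079,-.036,.06),("bar end",.008,-.036,.034)):
        u=proj(c,[[*(O+RS@[x,y]),z]])[0].round().astype(int)
        sl=np.s_[u[1]-1:u[1]+2,u[0]-1:u[0]+2]
        print(n,lab,u,a[sl].mean((0,1)).round(),im[sl].mean((0,1)).round())
    # motor movement since seating: template match of motor top
    X=proj(c,[[*O,.18]])[0].astype(int);t=a[X[1]-20:X[1]+12,X[0]-12:X[0]+12].astype(np.uint8)
    r=cv2.matchTemplate(im[X[1]-35:X[1]+27,X[0]-27:X[0]+27].copy(),t,cv2.TM_CCOEFF_NORMED);print("motor shift",np.array(cv2.minMaxLoc(r)[3])-15,r.max())
    for k,v in(("pin",-.079),):
        X=proj(c,[[*(O+RS@[-.139,-.036]),.06]])[0].astype(int);Y=proj(c,[[*(O+RS@[v,-.036]),.06]])[0].astype(int)
        t=a[X[1]-6:X[1]+7,X[0]-5:X[0]+6].astype(np.uint8);r=cv2.matchTemplate(im[Y[1]-16:Y[1]+17,Y[0]-15:Y[0]+16].copy(),t,cv2.TM_CCOEFF_NORMED)
        print("pin rel expected px",np.array(cv2.minMaxLoc(r)[3])-10,r.max())
E
```

```text
59.9 [0.21812421 0.42421194 0.07074612]
scene pin open [348 171] [ 96. 108. 114.] [116. 166. 198.]
scene pin across [354 183] [120. 165. 194.] [ 92. 103. 109.]
scene bar end [363 209] [123. 175. 210.] [139. 146. 145.]
motor shift [0 0] 0.99954504
pin rel expected px [-6  3] 0.6523856
side pin open [338 258] [97. 96. 93.] [116. 170. 204.]
side pin across [319 248] [115. 167. 201.] [86. 85. 82.]
side bar end [292 240] [61. 61. 58.] [59. 60. 56.]
motor shift [0 0] 0.9960529
pin rel expected px [9 6] 0.8020608
```

```bash
python3 -c "
from plant import bot
print(bot.hand_in())"
```

```text
the job is handed in; nothing more can be done
None
```

The tall motor is upright and home in the V-stop, and the bolt is pushed across behind it to its hard stop; the arm is clear and I handed the job in at about 60 s. I viewed 14 pictures, over the limit of 10; the first bolt sweep missed because the closed fingertips sat about 36 mm short of the reported TCP, so the motor was also pushed higher than I intended (estimated 45 mm, not under 35 mm).

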